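Unhook the T-hook from its anchor block and bin both parts singly

ROBOT

A 6-joint arm with a two-finger parallel gripper is mounted at the origin on a cart in front of the work surface, level with it; the furniture and walls round the work are solid. World frame = base frame: x ahead of the robot, y to its left, z up, the work surface at z = 0. Lengths are in m, angles in degrees, forces in N, time in s.
With the tool pointing down it reaches from about 0.325 to 0.85 m from the base axis. Payload 15.5 kg.
Tool frame: the origin (TCP) lies on the centre line of the jaws, within the pads' length; the fingertips stand 14 mm ahead of it and the grasp point (between the pads) lies 5 mm behind it; z points along the fingers, y is the line along which they close (so a half turn about z gives the same grasp; the last joint's range is limited). The gripper opens to 91 mm and grips with 3 to 60 N. Pads are 32 mm wide; open, the fingers measure 118 mm over their backs; the gripper's body (76 mm by 178 mm) begins 60 mm behind the grasp point.
Start: joints at [-72.794, 28.281, 77.091, -0, 74.628, -5.472], TCP at [0.241, -0.577, 0.204] pointing down, gripper open.
Joint ranges: [-166.48, 166.48], [-47.26, 123.95], [12.59, 153.08], [-70.14, 250.14], [6.76, 159.57], [-176.63, 176.63]. Speed limits (degrees/s): [108.29, 108.29, 147.25, 172.46, 172.46, 172.46].

INTERFACE

Orientations are given as a 3x3 rotation matrix whose columns are the frame's x, y, z axes.
In Python, from workcell import r, cams, workorder gives the robot as it stands.
- The arm moves only by the tool play_rows, never from a script. Its argument "motion" is a list of rows, each a list of 3 entries, a list of its own where there are three numbers: the turn, a rotation vector about the tool's x, y, z in units of 5 degrees (1.0 is 5 degrees), then the shift along the tool's x, y, z in units of 50 mm (1.0 is 50 mm), then the closure in counts, from 0 (fully open) to 255 (shut). A call has 1 to 10 rows; each row shifts and turns the commanded pose from where the row before left it, along the tool's axes as they then stand; what a row does not reach is not made up. A row lasts 1/8 s, in which the tool goes at most 62.5 mm and 10.7 degrees, less where a joint would pass 70% of its speed; a pose out of reach is approached as far as the arm can. A call is refused whole if a number of a shift passes 1 or a number of a turn 1, either way. A call with a gripper value outside its range is refused whole. The fingers move at their own pace and stop on an object; "squeeze" is the grip in N (left out, the last holds). Time passes only in rows, so rows that do not move let the fingers close. It gives the time, the measured TCP pose, the force, the opening and the grip force at its end, in the units of the state.
- r.get_state(): the state, without advancing time (a new reading comes with each control period).
- cams.capture(name): name is "scene" or "top" or "wrist"; returns a dict with "img" (400x640x3 uint8, red, green, blue), "range_z" (400x640 float32, m along the optical axis (not along the pixel's ray), 0 where there is no reading), "fx", "fy", "cx", "cy" (pixels), "R" (3x3) and "t" (3): a world point X has camera coordinates R X + t; the wrist camera has in their place "tool_from_camera" (4x4, takes a point from camera to tool coordinates, whose origin is the TCP and whose axes are the flange's). Camera axes: x right, y down, z forward; pixel columns grow to the right and rows downward; lengths in m; the calibration is good to about 2 mm. The wrist camera is an equidistant fisheye: a pixel r from the principal point sees the ray r / f radians off the axis. A picture is of the moment at which its call begins: read the wrist's pose just before it.
- workorder.close_job(): hands the job in; it is judged then, once.
The state is a dict: "clock": time; "qpos": joint angles; "joint_vel": joint speeds; "joint_efforts": joint torques, N m; "eef_pos": TCP position; "orientation": TCP orientation; "wrist_force": force on the tool from outside, world axes, zero at the start; "ft_torque": the same for the moment, N m; "grip_width": opening from 0.0 (shut) to 1.0 (fully open); "grasp_force": force on a finger pad.
Only numpy, scipy, OpenCV 4.12 (cv2) and the standard library are available. Lean on these libraries where they do the work, as an engineer would, in place of code of your own. Each camera call takes 0.05 s, during which the arm holds its last target. There are 200 camera calls.

TASK

The T-hook with the yellow handle is still hooked into the slot of the grey anchor block it came with. Turn the hook by its handle until its crossbar lines up with the slot, lift it out, and put it in the shallow steel tray; put the empty block, right side up and flat, in the blue tray.

Things in the scene. Friction and masses are not known exactly. Their poses are not given: they have to be found in the camera images.
- hook_handle (a point): Centre of the T-hook's flat yellow handle, 30 (x) x 12 (y, pinch here) x 45 mm (z, up), 58.5 mm above the bench at first. Below it (mm under this point): collar 44 across 22.5-28.5, resting on the block; 10 mm shank; crossbar 39.5-47.5, 40 long in x, 14 wide, its underside the foot. It starts 60-90 deg across the slot; it lifts out when within 10 deg of the slot's line. Loose, 0.15 kg.
- block_center (a point): Centre, half-way up, of the loose grey slotted anchor block: 96 (x) x 58 (y) x 30 mm (z, up), 0.45 kg. Floor, two end walls and a 6 mm top plate with a central slot 56 mm long in x, 28 mm wide; the hook's shank stands in its middle, its crossbar caught below. Pinch across the 58 mm at the top plate's edges, 12 mm above this point.
- steel_tray_floor (a point): Centre of the inner floor of the shallow steel tray, fixed to the bench, 2 mm above it: inside 80 mm along its x and 136 mm along its y, walls 18 mm high above the floor.
- blue_tray_floor (a point): Centre of the inner floor of the blue plastic tray, fixed to the bench, 3 mm above it: inside 134 mm along its x and 164 mm along its y, walls 22 mm high above the floor. The block fits in flat with its long axis along this tray's y.

How it is judged (in metres and radians):
On the way, in this order (a step that is already met when the one before it is completed fails the run):
1. the hook's crossbar is turned into line with the slot while still in the block (angle between the x axis of hook_handle and the x axis of block_center, either way round below 0.4 rad and z of hook_handle in the frame of block_center below 0.065 m and horizontal distance between hook_handle and block_center below 0.02 m).
2. the hook is out of the block (distance between hook_handle and block_center above 0.1 m), for 0.1 s.
At the end, for the whole second after the job is handed in: The hook is in the steel tray (handle centre within 50 mm of its middle across, 75 mm along, under 65 mm above its floor), in any posture; the block lies flat in the blue tray, right side up within 10 degrees (centre within 45 mm across, 60 mm along, 5 to 25 mm above the floor) (x of hook_handle in the frame of steel_tray_floor between -0.05 and 0.05 m and y of hook_handle in the frame of steel_tray_floor between -0.075 and 0.075 m and z of hook_handle in the frame of steel_tray_floor between 0 and 0.065 m and x of block_center in the frame of blue_tray_floor between -0.045 and 0.045 m and y of block_center in the frame of blue_tray_floor between -0.06 and 0.06 m and z of block_center in the frame of blue_tray_floor between 0.005 and 0.025 m and angle between block_center's own z axis and vertical below 0.17 rad); the robot touches nothing.
It also fails if it takes over 67 s, if anything falls off the work surface, if the arm or the gripper's body presses on something with over 40 N, if the wrist force passes 120 N, or if a joint passes its speed limit or range.

## Working session

There is one attempt and no reset: what is moved stays moved. The work goes in short steps, Python scripts to look and compute and a tool call to move; the robot and the scene stay as the last step left them, time stands still between calls to the robot, and variables do not carry over. Pictures are saved under pics/ and viewed, at most 10 in all, crops included, and the job is handed in when it is done.

Besides the shell and the picture viewer there is one more tool, called after "Emit:" as name(argument=value, ...), one argument or row to a line, values as JSON. play_rows: Moves the arm, as the interface text tells. Its arguments: {"type":"object","properties":{"motion":{"type":"array"},"squeeze":{"type":"number"}},"required":["motion"]}

```bash
ls; mkdir -p pics
python3 - <<'E'
from workcell import r,cams
import cv2,numpy as np
for n in ["scene","top"]:
    c=cams.capture(n); cv2.imwrite(f"pics/{n}0.png",c["img"][:,:,::-1]); np.savez(f"{n}0.npz",**c)
    print(n,c["fx"],c["cx"],c["cy"],c["R"],c["t"])
s=r.get_state(); print(s)
E
```

```text
pics
scene 476.6651842405649 329.20685112094884 197.83812577607833 [[-0.6393582  -0.76865383  0.01980884]
 [-0.47417784  0.37387416 -0.79710318]
 [ 0.6052904  -0.51902737 -0.60351812]] [0.30413643 0.30375512 0.9981501 ]
top 407.2922463378155 320.96766873757923 199.6408549479727 [[-0.0217419  -0.99965012 -0.01506401]
 [-0.99540254  0.02305043 -0.09296481]
 [ 0.09327952  0.01297353 -0.99555543]] [0.01415554 0.46176118 0.96563768]
{'clock': 0.1, 'qpos': array([-7.27927310e+01,  2.83113401e+01,  7.71246106e+01, -2.12435769e-03,
        7.46290910e+01, -5.47128661e+00]), 'joint_vel': array([-0.06442566, -0.05075957, -0.040126  , -0.03365428,  0.02412486,
        0.00055302]), 'joint_efforts': array([ 1.43918620e-03, -8.80243063e+01, -3.82546270e+01,  7.07417680e-02,
        4.82069585e-02,  4.42636562e-06]), 'eef_pos': array([ 0.24086135, -0.57632421,  0.20369164]), 'orientation': array([[ 9.22678676e-01,  3.85569609e-01, -3.69973354e-04],
       [ 3.85569780e-01, -9.22678054e-01,  1.07380481e-03],
       [ 7.26602055e-05, -1.13342734e-03, -9.99999355e-01]]), 'wrist_force': array([ 0.48343668, -0.47478836, -0.02441537]), 'ft_torque': array([-0.01996959,  0.03238228,  0.01838936]), 'grasp_force': 0.0, 'grip_width': 1.001698316453604}
```

View pics/top0.png

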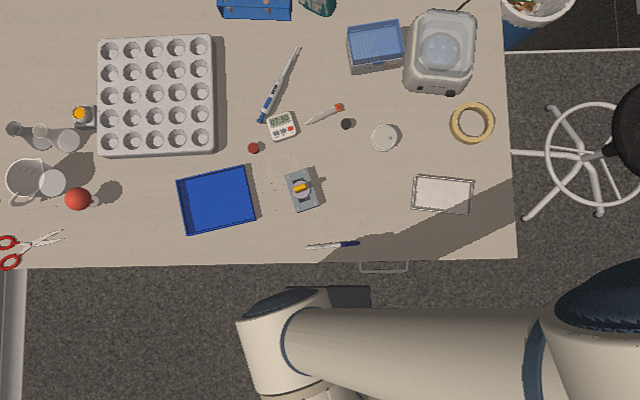

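View pics/scene0.png

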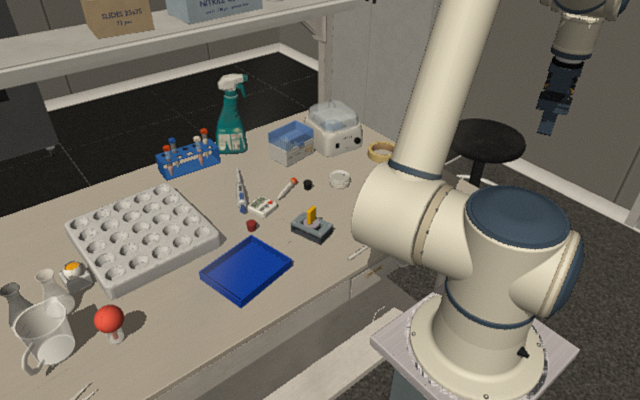

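The top view shows the block with the hook at about (301,189), yellow handle at (300,187), the blue tray at (216,200) and the steel tray at (443,194). The scene view has the block at (312,227) and the blue tray at (246,270).

```bash
cat > h.py <<'E'
import numpy as np,cv2
def ray(c,uv,z):
    R,t=c["R"],c["t"]; C=-R.T@t
    d=R.T@np.array([(uv[0]-c["cx"])/c["fx"],(uv[1]-c["cy"])/c["fy"],1.0])
    return C+d*(z-C[2])/d[2]
def pts(c):
    v,u=np.mgrid[:400,:640]; Z=c["range_z"]
    P=np.stack([(u-c["cx"])/c["fx"]*Z,(v-c["cy"])/c["fy"]*Z,Z],-1)
    return (P-c["t"])@c["R"]
def rect(xy):
    (cx,cy),(w,h),a=cv2.minAreaRect((np.asarray(xy)*1000).astype(np.float32))
    if w<h: w,h,a=h,w,a+90
    return np.round([cx,cy,w,h,(a+90)%180-90],1)   # long axis angle
E
python3 - <<'E'
from h import *
for n in ["top"]:
    c=dict(np.load(n+"0.npz")); P=pts(c); hsv=cv2.cvtColor(c["img"],cv2.COLOR_RGB2HSV)
    H,S,V=[hsv[...,i].astype(int) for i in range(3)]
    box=lambda a,b,x,y:(np.add.outer(np.zeros(400),np.arange(640))>=a)&(np.arange(640)[None]<b)&(np.arange(400)[:,None]>=x)&(np.arange(400)[:,None]<y)
    m=box(280,325,160,220)
    y=m&(H>15)&(H<35)&(S>150)&(V>120); print("yellow",y.sum(),rect(P[y][:,:2]),np.percentile(P[y][:,2],[5,50,95]))
    k=m&(P[...,2]>0.022)&(P[...,2]<0.034); print("blocktop",k.sum(),rect(P[k][:,:2]),np.median(P[k][:,2]))
    m=box(165,265,155,245); b=m&(H>100)&(H<130)&(S>150); 
    w=b&(P[...,2]>0.018); print("blue",rect(P[b][:,:2]),"rim",rect(P[w][:,:2]),w.sum())
    for q in [.003]:
        f=b&(abs(P[...,2]-q)<.004);print("floor",rect(P[f][:,:2]))
    m=box(400,485,165,220); w=m&(P[...,2]>0.012); print("steel rim",w.sum(),rect(P[w][:,:2]))
    cv2.imwrite("pics/crop.png",np.hstack([cv2.resize(c["img"][160:220,280:330,::-1],(400,480),interpolation=0),cv2.resize(c["img"][165:225,400:450,::-1],(400,480),interpolation=0)]))
E
```

```text
yellow 56 [487.   52.1  27.6  10.1 -71.3] [0.07688151 0.08037691 0.0828474 ]
blocktop 657 [486.8  52.2  96.5  57.5  17.2] 0.02980323677775824
blue [464.3 173.9 373.2 173.8  87.7] rim [464.2 173.5 372.5 173.8  87.7] 310
floor [467.  265.8 161.3 137.2 -78.3]
steel rim 270 [ 453.  -182.8  367.6  115.1  -81.8]
```

View pics/crop.png

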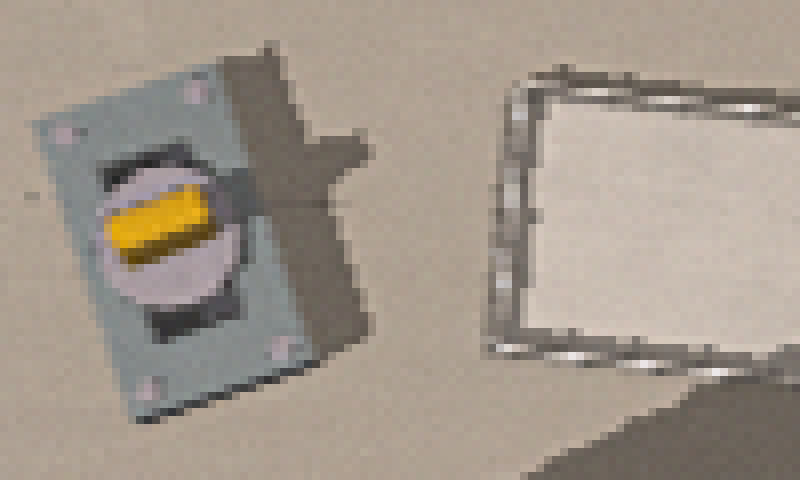

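The crop shows the block's long axis at about 17° with the handle nearly square across it. The steel tray's left end is at about (432,190). I'll move above the block.

Emit:
play_rows(
  motion=[
    [[0, 0, 0], [0.67, -0.693, 0], 0],
    [[0, 0, 0], [0.67, -0.693, 0], 0],
    [[0, 0, 0], [0.67, -0.693, 0], 0],
    [[0, 0, 0], [0.67, -0.693, 0], 0],
    [[0, 0, 0], [0.67, -0.693, 0], 0],
    [[0, 0, 0], [0.67, -0.693, 0], 0],
    [[0, 0, 0], [0.67, -0.693, 0], 0],
    [[0, 0, 0], [0.67, -0.693, 0], 0],
    [[0, 0, 0], [0.67, -0.693, 0], 0],
    [[0, 0, 0], [0.67, -0.693, 0], 0],
  ],
)

```text
clock: 1.35
eef_pos: [0.4167, -0.1263, 0.2042]
orientation: [[0.923, 0.385, -0.0], [0.385, -0.923, 0.0], [-0.0, -0.0, -1.0]]
wrist_force: [0.6, -0.0, -0.3]
grip_width: 0.997
grasp_force: 0.0
```

Emit:
play_rows(
  motion=[
    [[0, 0, 0], [0.67, -0.693, 0], 0],
    [[0, 0, 0], [0.67, -0.693, 0], 0],
    [[0, 0, 0], [0.67, -0.693, 0], 0],
    [[0, 0, 0], [0.67, -0.693, 0], 0],
    [[0, 0, -1], [0, 0, 0], 0],
    [[0, 0, -1], [0, 0, 0], 0],
    [[0, 0, -1], [0, 0, 0], 0],
    [[0, 0, -1], [0, 0, 0], 0],
    [[0, 0, -1], [0, 0, 0], 0],
    [[0, 0, -1], [0, 0, 0], 0],
  ],
)

```text
clock: 2.6
eef_pos: [0.4865, 0.0518, 0.204]
orientation: [[0.604, 0.797, -0.001], [0.797, -0.604, 0.0], [-0.0, -0.0, -1.0]]
wrist_force: [-0.5, 0.0, 0.5]
grip_width: 1.0
grasp_force: 0.0
```

Emit:
play_rows(
  motion=[
    [[0, 0, -1], [0, 0, 0], 0],
    [[0, 0, -1], [0, 0, 0], 0],
    [[0, 0, -1], [0, 0, 0], 0],
    [[0, 0, -1], [0, 0, 0], 0],
    [[0, 0, -1], [0, 0, 0], 0],
    [[0, 0, -1], [0, 0, 0], 0],
    [[0, 0, -1], [0, 0, 0], 0],
    [[0, 0, -1], [0, 0, 0], 0],
    [[0, 0, -1], [0, 0, 0], 0],
    [[0, 0, -1], [0, 0, 0], 0],
  ],
)

```text
clock: 3.85
eef_pos: [0.4865, 0.0517, 0.204]
orientation: [[-0.222, 0.975, -0.001], [0.975, 0.222, 0.0], [0.0, -0.001, -1.0]]
wrist_force: [0.1, -0.8, -0.3]
grip_width: 1.002
grasp_force: 0.0
```

Emit:
play_rows(
  motion=[
    [[0, 0, -1], [0, 0, 0], 0],
    [[0, 0, -0.2], [0, 0, 0], 0],
    [[0, 0, 0], [0, 0, 0], 0],
    [[0, 0, 0], [0, 0, 0], 0],
  ],
)

```text
clock: 4.35
eef_pos: [0.4866, 0.0517, 0.2042]
orientation: [[-0.319, 0.948, -0.0], [0.948, 0.319, -0.0], [0.0, -0.0, -1.0]]
wrist_force: [0.2, -0.1, 0.1]
grip_width: 0.998
grasp_force: 0.0
```

Now one close look with the wrist camera, and the tray fits from the saved top frame.

```bash
cat >> h.py <<'E'
def wpts(c,s):
    v,u=np.mgrid[:400,:640]; a,b=u-c["cx"],v-c["cy"]; rr=np.hypot(a,b)+1e-9; th=rr/c["fx"]; Z=c["range_z"]
    k=Z*np.tan(th)/rr
    P=np.stack([a*k,b*k,Z],-1); T=c["tool_from_camera"]
    P=P@T[:3,:3].T+T[:3,3]
    return P@s["orientation"].T+s["eef_pos"]
E
python3 - <<'E'
from h import *
from workcell import r,cams
s=r.get_state(); c=cams.capture("wrist"); cv2.imwrite("pics/w1.png",c["img"][:,:,::-1])
P=wpts(c,s); hsv=cv2.cvtColor(c["img"],cv2.COLOR_RGB2HSV); H,S,V=[hsv[...,i].astype(int) for i in range(3)]
ok=c["range_z"]>0
near=ok&(np.hypot(P[...,0]-.487,P[...,1]-.052)<.08)
y=near&(H>15)&(H<35)&(S>150)&(V>100); print("yellow",y.sum(),np.percentile(P[y][:,2],[5,50,95]))
t=y&(P[...,2]>.077);print("top",t.sum(),rect(P[t][:,:2]))
k=near&(abs(P[...,2]-.03)<.005);print("block",rect(P[k][:,:2]))
c=dict(np.load("top0.npz"));P=pts(c);hsv=cv2.cvtColor(c["img"],cv2.COLOR_RGB2HSV);H,S=[hsv[...,i].astype(int) for i in (0,1)]
v,u=np.mgrid[:400,:640];z=P[...,2]
b=(u>165)&(u<265)&(v>155)&(v<245)&(H>100)&(H<130)&(S>150)&(c["range_z"]>0)&(z<.05)
w=b&(z>.017);print("blue rim",rect(P[w][:,:2]))
m=(u>400)&(u<485)&(v>165)&(v<220)&(c["range_z"]>0)&(z<.05)&(z>.01);print("steel",m.sum(),rect(P[m][:,:2]))
E
```

```text
Traceback (most recent call last):
IndexError: index -1 is out of bounds for axis 0 with size 0
```

View pics/w1.png

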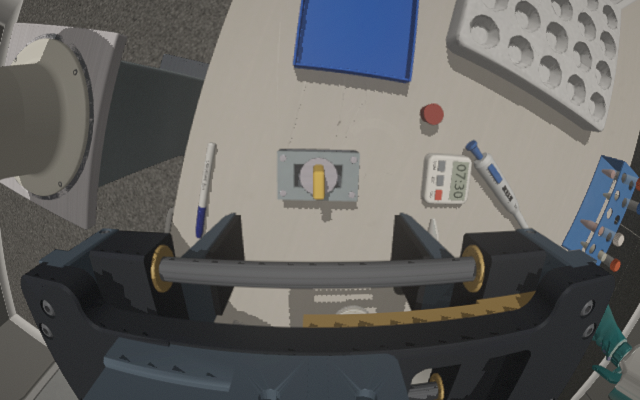

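The wrist view shows the handle at (319,182), lying across the block (318,175) and centred between the fingers at columns 237 and 397. My conversion missed it, so I'll check that.

Run:
```python
from h import *
from workcell import r,cams
np.set_printoptions(precision=3,suppress=True)
s=r.get_state(); c=cams.capture("wrist"); np.savez("w1.npz",**c)
P=wpts(c,s); print(c["tool_from_camera"],c["fx"],c["cx"],c["cy"],c["range_z"][170:190:6,319],c["range_z"][150,300]);print(P[182,319],P[160,285],P[195,350],P[230,300])
c=dict(np.load("top0.npz"));P=pts(c);hsv=cv2.cvtColor(c["img"],cv2.COLOR_RGB2HSV);H,S=[hsv[...,i].astype(int) for i in (0,1)]
v,u=np.mgrid[:400,:640];z=P[...,2]
b=(u>165)&(u<265)&(v>155)&(v<245)&(H>100)&(H<130)&(S>150)&(c["range_z"]>0)&(z<.05)
w=b&(z>.017);print("blue rim",rect(P[w][:,:2]))
m=(u>400)&(u<485)&(v>165)&(v<220)&(c["range_z"]>0)&(z<.05)&(z>.01);print("steel",m.sum(),rect(P[m][:,:2]))
```

```text
[[-0.    -0.964 -0.267  0.075]
 [ 1.    -0.    -0.    -0.   ]
 [ 0.    -0.267  0.964 -0.18 ]
 [ 0.     0.     0.     1.   ]] 309.70691628693146 317.2649739633563 195.2065953894899 [0.314 0.308 0.312 0.314] 0.3795637
[0.486 0.057 0.08 ] [0.445 0.058 0.028] [0.53  0.043 0.03 ] [ 0.49  -0.032 -0.002]
blue rim [468.  262.9 169.1 138.8 -78.1]
steel 270 [ 468.  -287.8  141.7   83.8   82. ]
```

Emit:
play_rows(
  motion=[
    [[0, 0, 0], [0, 0, 0.72], 0],
    [[0, 0, 0], [0, 0, 0.72], 0],
    [[0, 0, 0], [0, 0, 0.72], 80],
    [[0, 0, 0], [0, 0, 0.72], 150],
    [[0, 0, 0], [0, 0, 0], 200],
    [[0, 0, 0], [0, 0, 0], 255],
    [[0, 0, 0], [0, 0, 0], 255],
    [[0, 0, 0], [0, 0, 0], 255],
    [[0, 0, 0], [0, 0, 0], 255],
    [[0, 0, 0], [0, 0, 0], 255],
  ],
  squeeze=20,
)

```text
clock: 5.7
eef_pos: [0.4868, 0.0517, 0.0604]
orientation: [[-0.32, 0.947, 0.0], [0.947, 0.32, 0.0], [-0.0, 0.0, -1.0]]
wrist_force: [-0.1, -0.3, -0.5]
grip_width: 0.15
grasp_force: 0.0
```

Emit:
play_rows(
  motion=[
    [[0, 0, 0], [0, 0, 0], 255],
    [[0, 0, 0], [0, 0, 0], 255],
    [[0, 0, 0], [0, 0, 0], 255],
    [[0, 0, 0.5], [0, 0, 0], 255],
    [[0, 0, 1], [0, 0, 0], 255],
    [[0, 0, 1], [0, 0, 0], 255],
    [[0, 0, 1], [0, 0, 0], 255],
    [[0, 0, 1], [0, 0, 0], 255],
    [[0, 0, 1], [0, 0, 0], 255],
    [[0, 0, 1], [0, 0, 0], 255],
  ],
)

```text
clock: 6.95
eef_pos: [0.4861, 0.0516, 0.0601]
orientation: [[0.242, 0.97, -0.001], [0.97, -0.242, -0.0], [-0.0, -0.001, -1.0]]
wrist_force: [-1.5, -1.3, 3.2]
grip_width: 0.127
grasp_force: 20.0
```

Emit:
play_rows(
  motion=[
    [[0, 0, 1], [0, 0, 0], 255],
    [[0, 0, 1], [0, 0, 0], 255],
    [[0, 0, 1], [0, 0, 0], 255],
    [[0, 0, 1], [0, 0, 0], 255],
    [[0, 0, 1], [0, 0, 0], 255],
    [[0, 0, 1], [0, 0, 0], 255],
    [[0, 0, 1], [0, 0, 0], 255],
    [[0, 0, 1], [0, 0, 0], 255],
    [[0, 0, 1], [0, 0, 0], 255],
    [[0, 0, 1], [0, 0, 0], 255],
  ],
)

```text
clock: 8.2
eef_pos: [0.4859, 0.0517, 0.0601]
orientation: [[0.899, 0.439, -0.001], [0.439, -0.899, -0.0], [-0.001, -0.001, -1.0]]
wrist_force: [-2.5, -0.5, 4.1]
grip_width: 0.125
grasp_force: 20.0
```

Emit:
play_rows(
  motion=[
    [[0, 0, 1], [0, 0, 0], 255],
    [[0, 0, 0.8], [0, 0, 0], 255],
    [[0, 0, 0], [0, 0, 0], 255],
    [[0, 0, 0], [0, 0, 0], 255],
  ],
)

```text
clock: 8.7
eef_pos: [0.4864, 0.0518, 0.0602]
orientation: [[0.955, 0.297, -0.0], [0.297, -0.955, 0.0], [-0.0, -0.0, -1.0]]
wrist_force: [-1.6, 0.0, 1.2]
grip_width: 0.128
grasp_force: 20.0
```

```bash
cat > look.py <<'E'
from h import *
from workcell import r,cams
import sys
s=r.get_state(); c=cams.capture("wrist"); cv2.imwrite(f"pics/{sys.argv[1]}.png",c["img"][:,:,::-1])
P=wpts(c,s); z=P[...,2]
near=(c["range_z"]>0)&(np.hypot(P[...,0]-.487,P[...,1]-.052)<.1)
k=near&(abs(z-.03)<.006); n,l=cv2.connectedComponents(k.astype(np.uint8)); 
b=1+np.argmax([np.sum(l==i) for i in range(1,n)]); print("block",np.sum(l==b),rect(P[l==b][:,:2]))
o=s["orientation"];print("x angle",np.degrees(np.arctan2(o[1,0],o[0,0])),s["eef_pos"],s["wrist_force"],s["grip_width"])
E
python3 look.py w2
```

```text
block 4908 [502.6  56.8  62.5  58.6  17.4]
x angle 17.275194975140007 [0.48644471 0.05177638 0.06015593] [-1.6380421   0.04156654  1.15483221] 0.12755713304904087
```

View pics/w2.png

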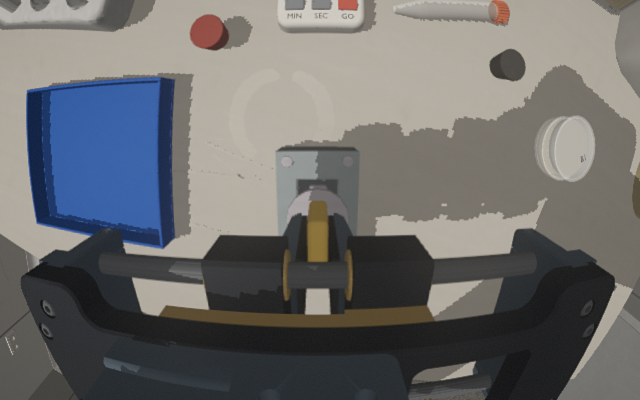

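The wrist view shows the handle at (318,230), in line with the block and slot, and the block still at 17.4°. I'll lift gently.

Emit:
play_rows(
  motion=[
    [[0, 0, 0], [0, 0, -0.15], 255],
    [[0, 0, 0], [0, 0, -0.15], 255],
    [[0, 0, 0], [0, 0, -0.15], 255],
    [[0, 0, 0], [0, 0, -0.15], 255],
    [[0, 0, 0], [0, 0, -0.2], 255],
    [[0, 0, 0], [0, 0, -0.3], 255],
    [[0, 0, 0], [0, 0, -0.6], 255],
    [[0, 0, 0], [0, 0, -0.6], 255],
    [[0, 0, 0], [0, 0, -0.6], 255],
    [[0, 0, 0], [0, 0, 0], 255],
  ],
)

```text
clock: 10.0
eef_pos: [0.4878, 0.0517, 0.2075]
orientation: [[0.955, 0.295, 0.004], [0.295, -0.955, -0.0], [0.004, 0.001, -1.0]]
wrist_force: [0.1, -0.8, -2.0]
grip_width: 0.132
grasp_force: 20.0
```

```bash
python3 look.py w3
```

```text
block 1924 [497.4  55.3  74.5  58.3  17.2]
x angle 17.183700522285005 [0.48784192 0.05174768 0.20750909] [ 0.13769341 -0.84687815 -2.03629951] 0.13205956642666403
```

View pics/w3.png

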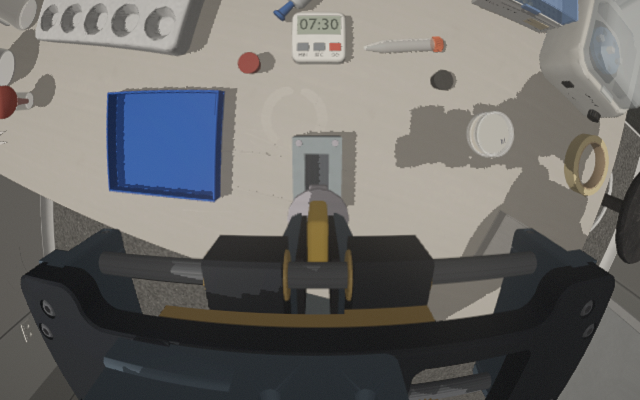

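The hook is clear and held at (318,230), and the empty slot shows at (317,170). Next stop is the steel tray.

Emit:
play_rows(
  motion=[
    [[0, 0, 1], [0, 0, 0], 255],
    [[0, 0, 1], [0, 0, 0], 255],
    [[0, 0, 1], [0, 0, 0], 255],
    [[0, 0, 1], [0, 0, 0], 255],
    [[0, 0, 1], [0, 0, 0], 255],
    [[0, 0, 0], [0, 0, 0], 255],
  ],
)

```text
clock: 10.8
eef_pos: [0.4861, 0.0517, 0.2044]
orientation: [[0.991, -0.136, -0.002], [-0.136, -0.991, 0.0], [-0.002, 0.0, -1.0]]
wrist_force: [-0.5, 0.5, -1.6]
grip_width: 0.134
grasp_force: 20.0
```

Emit:
play_rows(
  motion=[
    [[0, 0, 0], [0.03, 0.4, 0], 255],
    [[0, 0, 0], [0.07, 0.8, 0], 255],
    [[0, 0, 0], [0.08, 0.9, 0], 255],
    [[0, 0, 0], [0.08, 0.9, 0], 255],
    [[0, 0, 0], [0.08, 0.9, 0], 255],
    [[0, 0, 0], [0.08, 0.9, 0], 255],
    [[0, 0, 0], [0.07, 0.8, 0], 255],
    [[0, 0, 0], [0.06, 0.7, 0], 255],
    [[0, 0, 0], [0.05, 0.5, 0], 255],
    [[0, 0, 0], [0, 0, 0], 255],
  ],
)

```text
clock: 12.05
eef_pos: [0.4697, -0.2905, 0.2045]
orientation: [[0.991, -0.136, -0.001], [-0.136, -0.991, 0.0], [-0.001, -0.0, -1.0]]
wrist_force: [0.2, 0.8, -1.0]
grip_width: 0.132
grasp_force: 20.0
```

Run:
```python
from h import *
from workcell import r,cams
s=r.get_state(); c=cams.capture("top"); P=pts(c); z=P[...,2]; v,u=np.mgrid[:400,:640]
print(s["eef_pos"],s["orientation"][:2,0])
cv2.imwrite("pics/t2.png",cv2.resize(c["img"][130:250,360:520,::-1],(640,480)))
```

```text
[ 0.46974668 -0.29053262  0.20451467] [ 0.99072561 -0.13587613]
```

View pics/t2.png

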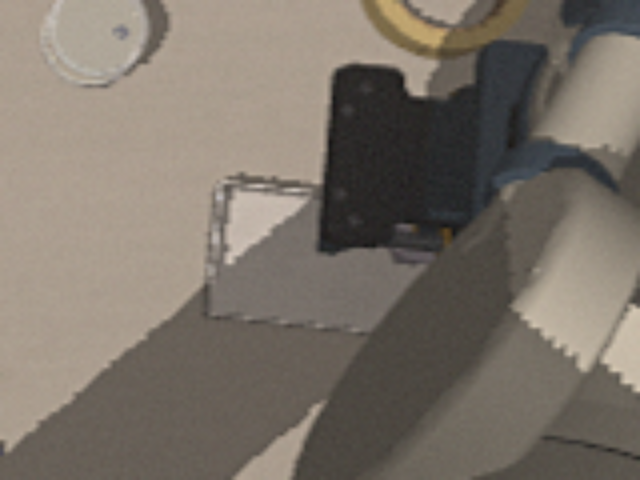

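The top view shows the gripper and hook over the middle of the steel tray (tray's left end at about (213,245) in the crop). I'll lower and release.

Emit:
play_rows(
  motion=[
    [[0, 0, 0], [0, 0, 0.5], 255],
    [[0, 0, 0], [0, 0, 0.7], 255],
    [[0, 0, 0], [0, 0, 0.7], 255],
    [[0, 0, 0], [0, 0, 0.5], 255],
    [[0, 0, 0], [0, 0, 0.3], 255],
    [[0, 0, 0], [0, 0, 0.2], 255],
    [[0, 0, 0], [0, 0, 0.1], 255],
    [[0, 0, 0], [0, 0, 0.03], 255],
    [[0, 0, 0], [0, 0, 0], 255],
    [[0, 0, 0], [0, 0, 0], 255],
  ],
)

```text
clock: 13.35
eef_pos: [0.4703, -0.2894, 0.0541]
orientation: [[0.991, -0.136, 0.001], [-0.136, -0.991, -0.0], [0.001, 0.0, -1.0]]
wrist_force: [-0.1, 0.4, -0.7]
grip_width: 0.131
grasp_force: 20.0
```

Emit:
play_rows(
  motion=[
    [[0, 0, 0], [0, 0, 0], 230],
    [[0, 0, 0], [0, 0, 0], 200],
    [[0, 0, 0], [0, 0, 0], 170],
    [[0, 0, 0], [0, 0, 0], 130],
    [[0, 0, 0], [0, 0, 0], 110],
    [[0, 0, 0], [0, 0, -0.2], 110],
    [[0, 0, 0], [0, 0, -0.6], 110],
    [[0, 0, 0], [0, 0, -0.8], 60],
    [[0, 0, 0], [0, 0, -0.8], 0],
    [[0, 0, 0], [0, 0, -0.6], 0],
  ],
)

```text
clock: 14.6
eef_pos: [0.4703, -0.2893, 0.2062]
orientation: [[0.991, -0.136, 0.001], [-0.136, -0.991, -0.001], [0.002, 0.001, -1.0]]
wrist_force: [0.0, 0.3, -0.6]
grip_width: 0.865
grasp_force: 0.0
```

Emit:
play_rows(
  motion=[
    [[0, 0, 0], [-0.07, -0.8, 0], 0],
    [[0, 0, 0], [-0.08, -0.9, 0], 0],
    [[0, 0, 0], [-0.08, -0.9, 0], 0],
    [[0, 0, 0], [-0.08, -0.9, 0], 0],
    [[0, 0, 0], [-0.08, -0.9, 0], 0],
    [[0, 0, 0], [-0.08, -0.9, 0], 0],
    [[0, 0, 0], [-0.07, -0.8, 0], 0],
    [[0, 0, 0], [-0.06, -0.71, 0], 0],
  ],
)

```text
clock: 15.6
eef_pos: [0.4866, 0.0537, 0.2045]
orientation: [[0.991, -0.136, 0.001], [-0.136, -0.991, -0.0], [0.001, -0.0, -1.0]]
wrist_force: [0.3, -0.7, -0.9]
grip_width: 1.002
grasp_force: 0.0
```

Emit:
play_rows(
  motion=[
    [[0, 0, -1], [0, 0, 0], 0],
    [[0, 0, -1], [0, 0, 0], 0],
    [[0, 0, -1], [0, 0, 0], 0],
    [[0, 0, -1], [0, 0, 0], 0],
    [[0, 0, -1], [0, 0, 0], 0],
    [[0, 0, 0], [0, 0, 0], 0],
    [[0, 0, 0], [0, 0, 0], 0],
  ],
)

```text
clock: 16.48
eef_pos: [0.4867, 0.0522, 0.204]
orientation: [[0.956, 0.293, 0.0], [0.293, -0.956, 0.0], [0.0, 0.0, -1.0]]
wrist_force: [-1.4, -0.5, 0.4]
grip_width: 1.001
grasp_force: 0.0
```

```bash
python3 look.py w4
python3 - <<'E'
from h import *
from workcell import cams
c=cams.capture("top"); a=cv2.resize(c["img"][130:250,360:520,::-1],(480,360))
w=cv2.imread("pics/w4.png"); cv2.imwrite("pics/m4.png",np.hstack([a,cv2.resize(w[100:300,220:420],(320,360))]))
P=pts(c);z=P[...,2];v,u=np.mgrid[:400,:640];hsv=cv2.cvtColor(c["img"],cv2.COLOR_RGB2HSV)
m=(u>415)&(u<475)&(v>170)&(v<215)&(hsv[...,0]>15)&(hsv[...,0]<35)&(hsv[...,1]>150)
print(m.sum(),np.median(P[m],0))
E
```

```text
block 2901 [486.7  52.1  96.5  58.2  17.1]
x angle 17.062330508516748 [0.4867266  0.05224217 0.20402313] [-1.39231836 -0.48790487  0.3601654 ] 1.0006289592194355
112 [ 0.47000798 -0.28572348  0.06994976]
```

View pics/m4.png

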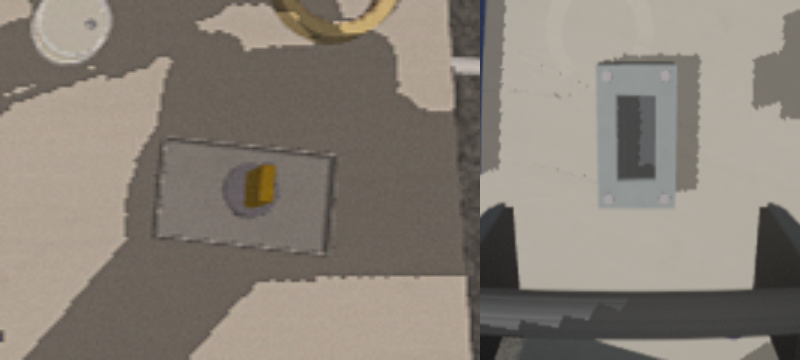

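The hook stands upright mid-tray (crop at (255,190)). The block is empty and centred under the tool. I'll descend and pinch it.

Emit:
play_rows(
  motion=[
    [[0, 0, 0], [0, 0, 0.6], 0],
    [[0, 0, 0], [0, 0, 0.8], 0],
    [[0, 0, 0], [0, 0, 0.8], 0],
    [[0, 0, 0], [0, 0, 0.7], 0],
    [[0, 0, 0], [0, 0, 0.5], 0],
    [[0, 0, 0], [0, 0, 0.24], 0],
    [[0, 0, 0], [0, 0, 0], 40],
    [[0, 0, 0], [0, 0, 0], 80],
    [[0, 0, 0], [0, 0, 0], 140],
    [[0, 0, 0], [0, 0, 0], 160],
  ],
  squeeze=40,
)

```text
clock: 17.82
eef_pos: [0.4871, 0.0522, 0.0222]
orientation: [[0.955, 0.295, 0.001], [0.295, -0.955, -0.0], [0.001, 0.0, -1.0]]
wrist_force: [0.9, -0.6, 0.2]
grip_width: 0.588
grasp_force: 0.0
```

Emit:
play_rows(
  motion=[
    [[0, 0, 0], [0, 0, 0], 200],
    [[0, 0, 0], [0, 0, 0], 200],
    [[0, 0, 0], [0, 0, 0], 200],
    [[0, 0, 0], [0, 0, 0], 200],
  ],
)

```text
clock: 18.32
eef_pos: [0.4868, 0.0523, 0.0217]
orientation: [[0.955, 0.295, 0.0], [0.295, -0.955, 0.0], [0.0, -0.0, -1.0]]
wrist_force: [-0.3, -0.6, 0.1]
grip_width: 0.221
grasp_force: 0.0
```

The fingers closed to 20 mm without touching the block, so I need a look.

```bash
python3 look.py w5
python3 - <<'E'
from h import *
from workcell import cams
c=cams.capture("scene"); a=cv2.resize(c["img"][170:290,240:360,::-1],(400,400),interpolation=2)
w=cv2.imread("pics/w5.png"); cv2.imwrite("pics/m5.png",np.hstack([a,cv2.resize(w[100:300,220:420],(400,400))]))
E
```

```text
block 5088 [510.7  59.3  59.   46.1 -72.8]
x angle 17.177642261184292 [0.48676181 0.05226015 0.02171383] [-0.25365666 -0.61312089  0.05465668] 0.2213037712831647
```

View pics/m5.png

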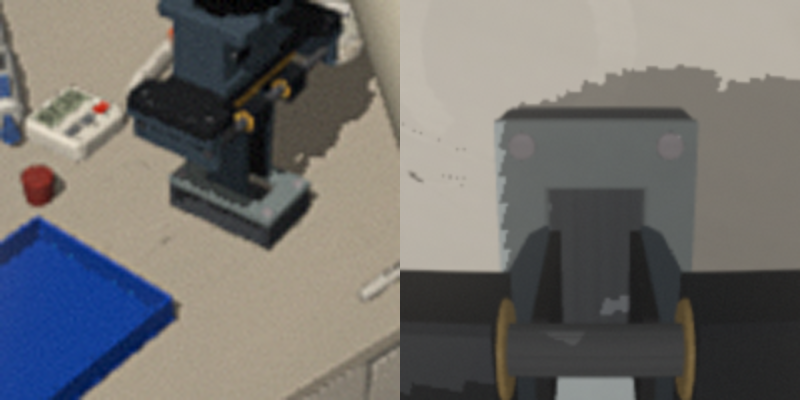

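The wrist crop shows the fingers reaching down at (535,250) and (645,250), inside the plate's outline (500–695), with no contact force. The block has not moved. I'll open again and recheck in small steps.

Emit:
play_rows(
  motion=[
    [[0, 0, 0], [0, 0, 0], 150],
    [[0, 0, 0], [0, 0, 0], 100],
    [[0, 0, 0], [0, 0, 0], 50],
    [[0, 0, 0], [0, 0, 0], 0],
    [[0, 0, 0], [0, 0, 0], 0],
    [[0, 0, 0], [0, 0, 0], 0],
    [[0, 0, 0], [0, 0, 0], 0],
    [[0, 0, 0], [0, 0, 0], 0],
  ],
)

```text
clock: 19.42
eef_pos: [0.4868, 0.0522, 0.0217]
orientation: [[0.955, 0.295, 0.0], [0.295, -0.955, 0.0], [0.0, -0.0, -1.0]]
wrist_force: [-0.1, -0.3, -0.1]
grip_width: 0.993
grasp_force: 0.0
```

```bash
python3 look.py w6;  python3 - <<'E'
from h import *
from workcell import cams,r
s=r.get_state();print(s["grip_width"],s["grasp_force"])
o,p=s["orientation"],s["eef_pos"]
for n in ["scene","top"]:
    c=cams.capture(n);P=(pts(c)-p)@o; k=(c["range_z"]>0)&(np.hypot(P[...,0],P[...,1])<.075)&(P[...,2]<.005)&(P[...,2]>-.09)
    Q=P[k]*1000   # tool-frame points
    for a,b in [(-90,-70),(-70,-50),(-50,-35),(-35,-20),(-20,-12),(-12,5)]:
        q=Q[(Q[:,2]>a)&(Q[:,2]<=b)]
        if len(q): print(n,a,b,len(q),"x",np.percentile(q[:,0],[2,98]).round(),"y",np.percentile(q[:,1],[2,98]).round())
E
```

```text
block 6998 [501.5  56.4  65.5  58.6  17.1]
x angle 17.17922911283884 [0.48676158 0.05223144 0.02173274] [-0.11698267 -0.34978322 -0.06956191] 0.9933873888208217
0.9982095800784361 0.0
scene -90 -70 31 x [-18.   6.] y [48. 58.]
scene -70 -50 125 x [-18.  17.] y [-58.  57.]
scene -50 -35 105 x [-18.  16.] y [-57.  56.]
scene -35 -20 108 x [-17.  16.] y [-55.  54.]
scene -20 -12 95 x [-46.  17.] y [-54.  54.]
scene -12 5 301 x [-48.  44.] y [-29.  32.]
top -12 5 1 x [-26. -26.] y [28. 28.]
```

Run:
```python
from h import *
from workcell import cams,r
s=r.get_state();o,p=s["orientation"],s["eef_pos"]
c=cams.capture("scene");P=(pts(c)-p)@o*1000
k=(c["range_z"]>0)&(abs(P[...,0])<22)&(abs(P[...,1])>38)&(abs(P[...,1])<64)&(P[...,2]<20)&(P[...,2]>-60)
for sg in (1,-1):
    q=P[k&(P[...,1]*sg>0)]; print(sg,np.histogram(q[:,2],bins=range(-60,24,5)))
    for a in range(-30,20,5):
        w=q[(q[:,2]>a)&(q[:,2]<=a+5)]
        if len(w): print(a,np.median(w,0).round(1),np.percentile(w[:,1],[5,95]).round())
# project expected fingertip for reference
cv2.imwrite("pics/m6.png",cv2.resize(c["img"][180:260,270:370,::-1],(750,600),interpolation=2))
```

```text
1 (array([14, 12, 20, 16, 18, 13, 19, 12, 20, 15,  0,  0,  0,  0,  0,  7]), array([-60, -55, -50, -45, -40, -35, -30, -25, -20, -15, -10,  -5,   0,
         5,  10,  15,  20]))
-30 [ -4.5  47.7 -28.1] [45. 52.]
-25 [ -8.9  48.7 -23.4] [46. 52.]
-20 [ -2.2  48.8 -18. ] [45. 53.]
-15 [ -4.8  48.8 -13.6] [46. 52.]
15 [ 8.9 62.4 17.6] [60. 64.]
-1 (array([25, 16, 22, 17, 19, 19, 21, 13, 13,  6,  0,  0,  0,  0,  0, 62]), array([-60, -55, -50, -45, -40, -35, -30, -25, -20, -15, -10,  -5,   0,
         5,  10,  15,  20]))
-30 [ -8.1 -53.5 -26.3] [-56. -47.]
-25 [ -0.3 -53.4 -22.3] [-55. -48.]
-20 [  1.5 -51.8 -17.3] [-54. -51.]
-15 [ -2.4 -50.1 -13.2] [-51. -48.]
15 [ -0.9 -52.2  18.9] [-62. -39.]
```

View pics/m6.png

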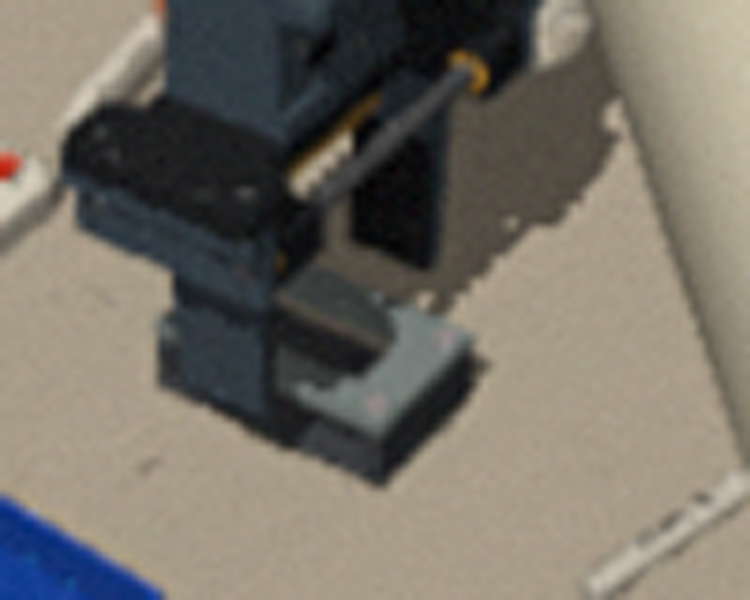

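The last view shows the fingertips ending level with the plate top: near finger tip at (225,415), far one at (430,265). The depth puts them about 24 mm short of the stated tip, so I'll go 22 mm lower and grip.

Emit:
play_rows(
  motion=[
    [[0, 0, 0], [0, 0, 0.12], 0],
    [[0, 0, 0], [0, 0, 0.12], 0],
    [[0, 0, 0], [0, 0, 0.1], 0],
    [[0, 0, 0], [0, 0, 0.1], 0],
    [[0, 0, 0], [0, 0, 0], 0],
  ],
)

```text
clock: 20.25
eef_pos: [0.4865, 0.0522, -0.0007]
orientation: [[0.955, 0.295, -0.001], [0.295, -0.955, 0.0], [-0.001, -0.0, -1.0]]
wrist_force: [0.5, 0.4, 0.6]
grip_width: 0.998
grasp_force: 0.0
```

Emit:
play_rows(
  motion=[
    [[0, 0, 0], [0, 0, 0], 50],
    [[0, 0, 0], [0, 0, 0], 70],
    [[0, 0, 0], [0, 0, 0], 90],
    [[0, 0, 0], [0, 0, 0], 110],
    [[0, 0, 0], [0, 0, 0], 130],
    [[0, 0, 0], [0, 0, 0], 150],
    [[0, 0, 0], [0, 0, 0], 150],
    [[0, 0, 0], [0, 0, 0], 150],
  ],
)

```text
clock: 21.25
eef_pos: [0.4868, 0.0522, -0.0002]
orientation: [[0.955, 0.295, 0.0], [0.295, -0.955, -0.0], [0.0, 0.0, -1.0]]
wrist_force: [-1.0, -0.7, 6.1]
grip_width: 0.633
grasp_force: 40.0
```

Emit:
play_rows(
  motion=[
    [[0, 0, 0], [0, 0, -0.1], 255],
    [[0, 0, 0], [0, 0, -0.3], 255],
    [[0, 0, 0], [0, 0, -0.6], 255],
    [[0, 0, 0], [0, 0, -0.6], 255],
    [[0, 0, 0], [0, 0, -0.4], 255],
    [[0, 0, 0], [0, 0, 0], 255],
  ],
)

```text
clock: 22.0
eef_pos: [0.4875, 0.0523, 0.1014]
orientation: [[0.955, 0.295, 0.003], [0.295, -0.955, -0.0], [0.003, 0.001, -1.0]]
wrist_force: [0.9, -0.0, -5.2]
grip_width: 0.63
grasp_force: 40.0
```

Emit:
play_rows(
  motion=[
    [[0, 0, 0], [0.07, -0.3, 0], 255],
    [[0, 0, 0], [0.15, -0.7, 0], 255],
    [[0, 0, 0], [0.15, -0.75, 0], 255],
    [[0, 0, 0], [0.15, -0.75, 0], 255],
    [[0, 0, 0], [0.15, -0.75, 0], 255],
    [[0, 0, 0], [0.13, -0.6, 0], 255],
    [[0, 0, 0], [0.07, -0.33, 0], 255],
    [[0, 0, -1], [0, 0, 0], 255],
    [[0, 0, -1], [0, 0, 0], 255],
    [[0, 0, -1], [0, 0, 0], 255],
  ],
)

```text
clock: 23.25
eef_pos: [0.466, 0.2647, 0.099]
orientation: [[0.845, 0.535, -0.001], [0.535, -0.845, -0.001], [-0.002, -0.0, -1.0]]
wrist_force: [0.9, -1.3, -5.1]
grip_width: 0.633
grasp_force: 40.0
```

Emit:
play_rows(
  motion=[
    [[0, 0, -1], [0, 0, 0], 255],
    [[0, 0, -1], [0, 0, 0], 255],
    [[0, 0, -1], [0, 0, 0], 255],
    [[0, 0, -1], [0, 0, 0], 255],
    [[0, 0, -1], [0, 0, 0], 255],
    [[0, 0, -1], [0, 0, 0], 255],
    [[0, 0, -1], [0, 0, 0], 255],
    [[0, 0, -1], [0, 0, 0], 255],
    [[0, 0, -1], [0, 0, 0], 255],
    [[0, 0, -1], [0, 0, 0], 255],
  ],
)

```text
clock: 24.5
eef_pos: [0.466, 0.2646, 0.099]
orientation: [[0.134, 0.991, -0.001], [0.991, -0.134, -0.001], [-0.001, -0.001, -1.0]]
wrist_force: [0.6, 0.9, -5.5]
grip_width: 0.632
grasp_force: 40.0
```

Emit:
play_rows(
  motion=[
    [[0, 0, -1], [0, 0, 0], 255],
    [[0, 0, -1], [0, 0, 0], 255],
    [[0, 0, -1], [0, 0, 0], 255],
    [[0, 0, -0.9], [0, 0, 0], 255],
    [[0, 0, 0], [0, 0, 0], 255],
    [[0, 0, 0], [0, 0, 0], 255],
  ],
)

```text
clock: 25.25
eef_pos: [0.4663, 0.2647, 0.0994]
orientation: [[-0.2, 0.98, -0.001], [0.98, 0.2, -0.0], [-0.0, -0.001, -1.0]]
wrist_force: [0.1, -0.5, -4.9]
grip_width: 0.628
grasp_force: 40.0
```

Run:
```python
from h import *
from workcell import cams,r
s=r.get_state();print(s["eef_pos"],s["orientation"][:2,1],s["grip_width"],s["grasp_force"])
c=cams.capture("scene");P=pts(c);X=(P-s["eef_pos"])@s["orientation"]*1000
k=(c["range_z"]>0)&(abs(X[...,0])<55)&(abs(X[...,1])<32)&(X[...,2]>-40)&(X[...,2]<20)
q=X[k];print(k.sum(),np.percentile(q,[2,50,98],0).round(1))
```

```text
[0.46632365 0.26466981 0.09938839] [0.97970109 0.20046273] 0.6279359542912165 39.9986332654953
753 [[-43.9 -29.1 -34.9]
 [ 25.2  -2.2 -26.5]
 [ 47.3  30.   -2.9]]
```

Emit:
play_rows(
  motion=[
    [[0, 0, 0], [0, 0, 0.4], 255],
    [[0, 0, 0], [0, 0, 0.5], 255],
    [[0, 0, 0], [0, 0, 0.4], 255],
    [[0, 0, 0], [0, 0, 0.3], 255],
    [[0, 0, 0], [0, 0, 0.15], 255],
    [[0, 0, 0], [0, 0, 0.1], 255],
    [[0, 0, 0], [0, 0, 0.05], 255],
    [[0, 0, 0], [0, 0, 0], 255],
    [[0, 0, 0], [0, 0, 0], 255],
  ],
)

```text
clock: 26.42
eef_pos: [0.4668, 0.2649, 0.005]
orientation: [[-0.202, 0.979, 0.0], [0.979, 0.202, 0.0], [0.0, 0.001, -1.0]]
wrist_force: [-0.7, 0.8, -5.2]
grip_width: 0.631
grasp_force: 40.0
```

Emit:
play_rows(
  motion=[
    [[0, 0, 0], [0, 0, 0], 85],
    [[0, 0, 0], [0, 0, 0], 50],
    [[0, 0, 0], [0, 0, 0], 25],
    [[0, 0, 0], [0, 0, 0], 25],
    [[0, 0, 0], [0, 0, -0.2], 25],
    [[0, 0, 0], [0, 0, -0.6], 25],
    [[0, 0, 0], [0, 0, -1], 25],
    [[0, 0, 0], [0, 0, -1], 25],
    [[0, 0, 0], [0, 0, -1], 25],
    [[0, 0, 0], [0, 0, 0], 25],
  ],
)

```text
clock: 27.68
eef_pos: [0.4684, 0.2656, 0.1991]
orientation: [[-0.203, 0.979, 0.007], [0.979, 0.202, 0.003], [0.001, 0.007, -1.0]]
wrist_force: [0.2, -0.4, -0.4]
grip_width: 0.902
grasp_force: 0.0
```

Run:
```python
from h import *
from workcell import cams,r
s=r.get_state();c=cams.capture("wrist");P=wpts(c,s);z=P[...,2]
k=(c["range_z"]>0)&(abs(z-.033)<.005)&(np.hypot(P[...,0]-.466,P[...,1]-.265)<.065)
hsv=cv2.cvtColor(c["img"],cv2.COLOR_RGB2HSV);k&=hsv[...,1]<120
n,l,st,_=cv2.connectedComponentsWithStats(k.astype(np.uint8));b=1+st[1:,4].argmax();Q=P[l==b]
A=np.c_[Q[:,:2],np.ones(len(Q))];co=np.linalg.lstsq(A,Q[:,2],rcond=None)[0]
print("block",len(Q),rect(Q[:,:2]),np.median(Q[:,2]),"tilt deg",np.degrees(np.hypot(*co[:2])))
c=cams.capture("top");P=pts(c);v,u=np.mgrid[:400,:640];hsv=cv2.cvtColor(c["img"],cv2.COLOR_RGB2HSV)
m=(u>415)&(u<475)&(v>170)&(v<215)&(hsv[...,0]>15)&(hsv[...,0]<35)&(hsv[...,1]>150)
print("hook",m.sum(),np.percentile(P[m],[5,50,95],0)); print(s["clock"],s["eef_pos"])
```

```text
block 2966 [466.7 264.5  97.2  57.9 -78.1] 0.03220561021408741 tilt deg 0.05319912636697258
hook 110 [[ 0.45690976 -0.29373139  0.04161201]
 [ 0.46956165 -0.28569761  0.07002482]
 [ 0.48282642 -0.28227064  0.07364056]]
27.675 [0.46837251 0.26556819 0.19908387]
```

The block is flat and centred in the blue tray, and the hook is standing in the steel tray. I'll hand in.

```bash
python3 -c "
from workcell import workorder
print(workorder.close_job())"
```

```text
the job is handed in; nothing more can be done
None
```

The job is handed in: the hook was turned, lifted out and stands in the steel tray, and the empty block lies flat in the blue tray; the clock read about 28 s, and no verdict came back.

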